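# Slide the optical flat between the guide rails of the light box and light it

### The job

Push the smoky optical flat in its round brass cell along the top of the light box, through the narrow gap between the two guide rails and over the opal window, until it sits fully home against the stop bar. Flip the toggle switch on the light box fully over to its other side to turn the light on. The cell is only pushed, never lifted or tipped, and the macro tube, the white tile and the step ring stay where they are.

Things in the scene. Friction and masses are not known exactly. Their poses are not given: they have to be found in the camera images.
- light_box: Grey painted light box fixed on the counter, 260 mm along its x, 380 mm along its y, flat top 55 mm above the counter. Origin: centre of the underside, on the counter; z up; x points away from the robot, y to the robot's left (turned by up to 0.25 rad). The right half of its top (negative y) is bare; guide rails, window and stop bar are on the left half, the toggle switch on the near strip.
- gap_mouth (a point): Open right-hand end of the gap between two fixed aluminium guide rails, midway between them, at box-top level (box x = 0, y = 34 mm). Axes as the light box. The rails run along y from y = 34 to 143 mm, 8 mm wide, 10 mm high, ends rounded, inner faces at box x = +-47 mm (gap 94 mm).
- home (a point): Centre of the square opal window (80 mm, flush in the box top) between the rails (box x = 0, y = 90 mm). Axes as the light box. The aluminium stop bar, 10 mm high, closes the left end of the gap 45 mm beyond this point (inner face at box y = 135 mm), so the centre of the cell is here when it rests against the bar.
- flat_cell: The optical flat: smoky quartz disc in a round brass cell, 90 mm outside diameter, 16 mm high, about 0.4 kg, upright side wall. Loose, flat on the bare right half of the light box top; slides when pushed. Too wide to grip across; passes the rails with 2 mm to spare each side. Origin: centre of the underside; z up.
- switch (a joint): The toggle switch of the light box: angle of its lever in rad. 0 to 0.08 = off, leaning 0.35 rad to the right (box -y); 0.7 = on, leaning 0.35 rad to the left (box +y). Stiff friction action without springs: about 1.5 N at the tip moves it, and it stays where it is left, so it must be pushed all the way over.
- switch_tip (a point): Free end of the steel toggle lever: tapered round bat, 7 mm thick, tip 34 mm above the box top when leaning. Its pivot is at box x = -98 mm, y = 85 mm, 9 mm above the top, on a bushing 12 mm in diameter and 9 mm high (nut 17 mm). It stands between the near guide rail and the near edge of the box.
- macro_tube: Bystander: ribbed chrome macro tube standing on the counter beside the light box, 62 mm diameter, 48 mm high. Loose. Origin: centre of the underside.
- tile: Bystander: white ceramic calibration tile lying on the counter beside the light box, 100 x 100 x 10 mm. Loose. Origin: centre of the underside.
- step_ring: Bystander: flat black aluminium step ring lying on the light box top beyond the far guide rail, 62 mm diameter, 8.5 mm high. Loose. Origin: centre of the underside.
Mind the look-alikes: they are no part of the job. What is meant by the flat_cell is not blue, and is the smaller of those in its own colour.

How it is judged:
By the outcome, as a careful person would: the job done as asked, in the order asked, and still so for the second after the job is handed in, with the robot touching nothing.
It also fails if it takes over 58 s, if anything falls off the work surface, if the arm or the gripper's body presses on something with over 40 N, if the wrist force passes 120 N, or if a joint passes its speed limit or range.

### The arm

A 6-joint arm with a two-finger parallel gripper is mounted at the origin on the work surface. World frame = base frame: x ahead of the robot, y to its left, z up, the work surface at z = 0. Lengths are in m, angles in rad, forces in N, time in s.
With the tool pointing down it reaches from about 0.35 to 0.875 m from the base axis. Payload 15.5 kg.
Tool frame: the origin (TCP) lies midway between the tips of the shut fingers; the grasp point (between the pads) lies 19 mm behind it (r.grip_depth is the distance from the TCP to the grasp point, in m); y points along the fingers, x is the direction in which the jaws open and shut, and the axes are right-handed (so a half turn about y gives the same grasp; the last joint's range is limited). The gripper opens to 85 mm and grips with 20 to 120 N. Pads are 22 mm wide; open, the fingers measure 114 mm over their backs; the gripper's body (76 mm by 85 mm) begins 54 mm behind the grasp point. The pads swing forward as they close: fully open they stand 13 mm farther back than shut.
Start: joints at [-1.381, 0.494, 1.345, -0, 1.302, -0.096], TCP at [0.176, -0.6, 0.231] pointing down, gripper open.
Joint ranges: [-2.91, 2.91], [-0.82, 2.16], [0.22, 2.67], [-1.22, 4.37], [0.12, 2.79], [-3.08, 3.08]. Speed limits (rad/s): [1.89, 1.89, 2.57, 3.01, 3.01, 3.01].

### API

Orientations are given as a 3x3 rotation matrix whose columns are the frame's x, y, z axes.
In Python, from station import r, claw, planner, viewer, order, telemetry gives the robot as it stands. Calls block until the motion is done:
- r.goto(position, orientation): joint-space move of the TCP to a pose.
- r.move_linear(position, rate=0.15, frame=None): straight line of the TCP; frame=None keeps the orientation; rate is the mean speed in m/s.
- r.move_joints(angles): joint-space move.
- claw.set_gripper(opening, grip_force=None): finger opening in m; grip_force is the grip in N (None keeps the last); returns when the fingers have stopped.
- r.hold(seconds).
- planner.inverse_kinematics(position, orientation): joint angles nearest the present ones, or None.
- viewer.grab_frame(name): name is "scene" or "top" or "wrist"; returns the picture (480x640x3 uint8, red, green, blue); there is no depth.
- viewer.camera_model(name): a dict with "fx", "fy", "cx", "cy" (pixels), "view" (4x4, takes a point from world to camera coordinates). Camera axes: x right, y down, z forward; pixel columns grow to the right and rows downward; lengths in m; the calibration is good to about 2 mm. A picture is of the moment at which its call begins: read the wrist's pose just before it. camera_model takes no time and is no camera call; for the wrist camera it gives the pose at the moment of the call.
A pose or a line that the arm cannot do raises r.MotionError and nothing moves.
- order.sign_off(): hands the job in, once; it reports no verdict.
Trained networks look in the newest picture that a camera, given by its name, has taken for a name from the list of things; names that differ only in an ending like _2 or _b are one class to them, and where a whole thing is asked for, a point or a joint stands for the part that bears it (a point fixed in the world has none). Each returns a list of dicts, best first, with "p" (0 to 1); they miss things now and then, are a little off and sometimes report something else, mostly with a low value. They report only what shows in the picture. A call takes as long as a camera call. They do not tell look-alikes from the thing itself.
- viewer.recognise(camera, name): "box" ([centre column, centre row, width, height] in pixels, round what is visible of it).
- viewer.cut_out(camera, name): "mask" (480x640 bool, what is visible of it) and "box" ([centre column, centre row, width, height] in pixels, round what is visible of it).
Readings, each from a call of its own:
- telemetry.get_time(): time.
- telemetry.get_joints(): joint angles.
- telemetry.get_qd(): joint speeds.
- telemetry.get_joint_torque(): joint torques, N m.
- telemetry.get_position(): TCP position.
- telemetry.get_orientation(): TCP orientation.
- telemetry.get_wrist_force(): force on the tool from outside, world axes, zero at the start.
- telemetry.get_torque(): the same for the moment, N m.
- telemetry.get_width(): finger opening in m.
Only numpy, scipy, OpenCV 4.12 (cv2) and the standard library are available. Lean on these libraries where they do the work, as an engineer would, in place of code of your own. Each camera call takes 0.05 s, during which the arm holds its last target.

## Working session

There is one attempt and no reset: what is moved stays moved. The work goes in short steps, each a Python script; the robot and the scene stay as the last script left them, time stands still between calls to the robot, and variables do not carry over. Pictures are saved under pics/ and viewed, and the job is handed in when it is done.

```bash
ls; mkdir -p pics
python3 - <<'E'
from station import r, claw, planner, viewer, order, telemetry
import cv2,numpy as np
for n in ("scene","top"):
    im=viewer.grab_frame(n); cv2.imwrite(f"pics/{n}0.png",im[:,:,::-1])
    m=viewer.camera_model(n); print(n,{k:np.round(v,4).tolist() for k,v in m.items()})
    for t in ("light_box","flat_cell","switch","macro_tube","tile","step_ring"):
        print(t,[(np.round(d["box"]).tolist(),round(d["p"],2)) for d in viewer.recognise(n,t)])
print(telemetry.get_time(),telemetry.get_position(),telemetry.get_orientation())
E
```

```text
pics
scene {'fx': 504.1526, 'fy': 504.1526, 'cx': 320.4614, 'cy': 245.6307, 'view': [[-0.1081, 0.9939, 0.0194, 0.0328], [0.6638, 0.0867, -0.7429, -0.2895], [-0.74, -0.0674, -0.6692, 1.3721], [0.0, 0.0, 0.0, 1.0]]}
light_box []
flat_cell [([310.0, 213.0, 51.0, 44.0], 0.63), ([291.0, 272.0, 52.0, 40.0], 0.62), ([182.0, 265.0, 50.0, 37.0], 0.58)]
switch [([342.0, 296.0, 235.0, 131.0], 0.36)]
macro_tube [([168.0, 305.0, 42.0, 43.0], 0.73)]
tile [([475.0, 286.0, 71.0, 47.0], 0.59), ([338.0, 299.0, 243.0, 133.0], 0.17)]
step_ring [([380.0, 321.0, 40.0, 29.0], 0.88)]
top {'fx': 440.6961, 'fy': 440.6961, 'cx': 322.226, 'cy': 246.0273, 'view': [[0.0935, -0.9956, -0.003, -0.0183], [-0.9747, -0.091, -0.2043, 0.5578], [0.2031, 0.022, -0.9789, 0.9048], [0.0, 0.0, 0.0, 1.0]]}
light_box [([315.0, 233.0, 177.0, 128.0], 0.57)]
flat_cell [([351.0, 237.0, 42.0, 41.0], 0.97), ([448.0, 274.0, 39.0, 41.0], 0.88), ([341.0, 350.0, 53.0, 58.0], 0.66)]
switch []
macro_tube [([442.0, 222.0, 33.0, 28.0], 0.86)]
tile [([196.0, 257.0, 57.0, 56.0], 0.89)]
step_ring [([282.0, 192.0, 28.0, 27.0], 0.81), ([316.0, 233.0, 179.0, 129.0], 0.52)]
0.7 [ 0.17559972 -0.59984624  0.23129613] [[ 2.80960608e-01  3.51797347e-06  9.59719301e-01]
 [-9.59719299e-01 -6.37377461e-05  2.80960608e-01]
 [ 6.21587571e-05 -9.99999998e-01 -1.45315289e-05]]
```

View pictures.

View pics/scene0.png

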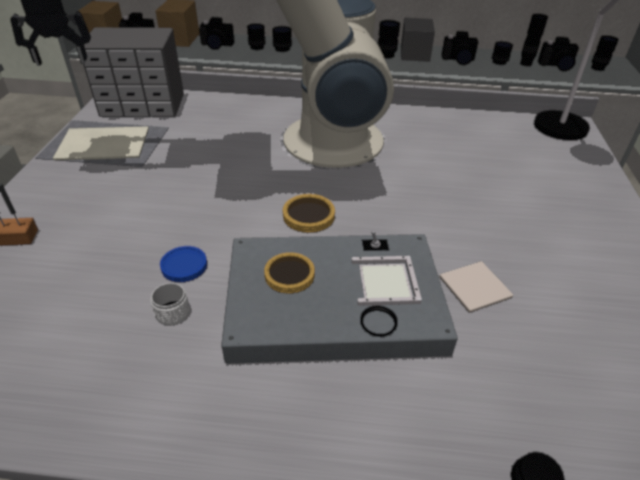

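View pics/top0.png

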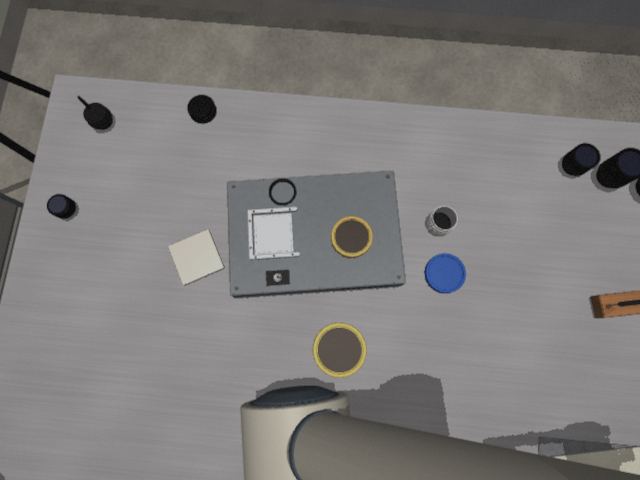

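Run:
```python
import cv2
im=cv2.imread("pics/top0.png")
cv2.imwrite("pics/topcrop.png",cv2.resize(im[160:310,215:415],None,fx=4,fy=4,interpolation=cv2.INTER_CUBIC))
im=cv2.imread("pics/scene0.png")
cv2.imwrite("pics/scenecrop.png",cv2.resize(im[180:370,210:460],None,fx=3,fy=3,interpolation=cv2.INTER_CUBIC))
```

```text
(no output)
```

View pics/topcrop.png

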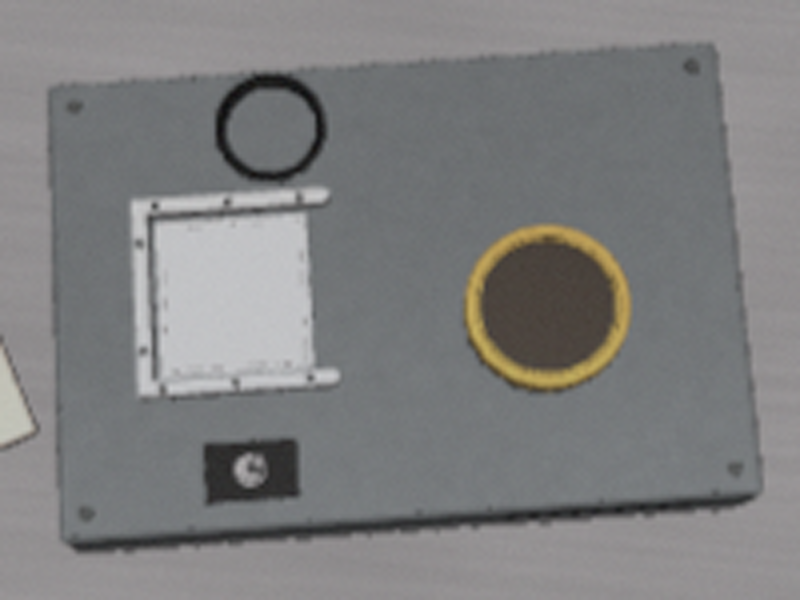

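View pics/scenecrop.png

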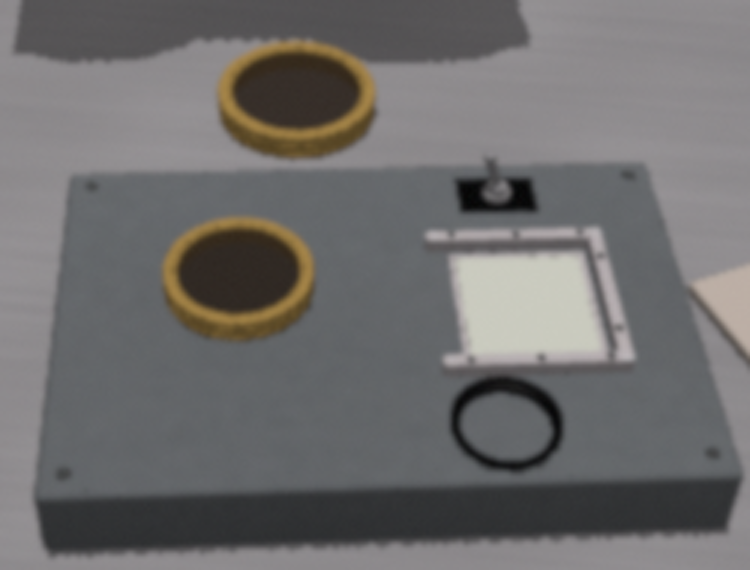

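```bash
cat > h.py <<'E'
import numpy as np, cv2
from scipy.optimize import least_squares
from station import r, claw, planner, viewer, order, telemetry
def proj(m,P):
    P=np.atleast_2d(P); V=np.array(m["view"]); c=P@V[:3,:3].T+V[:3,3]
    return np.c_[m["fx"]*c[:,0]/c[:,2]+m["cx"], m["fy"]*c[:,1]/c[:,2]+m["cy"]]
def back(m,uv,z):
    V=np.array(m["view"]); R=V[:3,:3]; o=-R.T@V[:3,3]
    d=R.T@np.array([(uv[0]-m["cx"])/m["fx"],(uv[1]-m["cy"])/m["fy"],1.0])
    return o+d*(z-o[2])/d[2]
def b2w(p,P):
    P=np.atleast_2d(np.asarray(P,float)); c,s=np.cos(p[2]),np.sin(p[2])
    return np.c_[p[0]+c*P[:,0]-s*P[:,1], p[1]+s*P[:,0]+c*P[:,1], P[:,2]]
def w2b(p,W):
    c,s=np.cos(p[2]),np.sin(p[2]); d=np.asarray(W)[:2]-p[:2]
    return np.array([c*d[0]+s*d[1],-s*d[0]+c*d[1]])
E
cat > fit.py <<'E'
from h import *
pts={"top":[((.13,.19,.055),(50,88)),((.13,-.19,.055),(717,43)),((-.13,-.19,.055),(762,494)),((-.13,.19,.055),(62,541)),
 ((.055,.143,.065),(131,199)),((-.055,.143,.065),(137,398))],
"scene":[((.13,.19,.055),(740,477)),((.13,-.19,.055),(37,498)),((-.13,-.19,.055),(72,178)),((-.13,.19,.055),(645,165)),
 ((.055,.143,.065),(634,362)),((-.055,.143,.065),(601,228))]}
off={"top":((215,160),4),"scene":((210,180),3)}
M={n:viewer.camera_model(n) for n in pts}
def res(p,ns):
    o=[]
    for n in ns:
        P=np.array([a for a,_ in pts[n]]); uv=np.array([b for _,b in pts[n]],float)/off[n][1]+off[n][0]
        o.append(proj(M[n],b2w(p,P))-uv)
    return np.vstack(o).ravel()
for ns in (["top"],["scene"],["top","scene"]):
    s=least_squares(res,[.55,0,0],args=(ns,),loss="soft_l1"); print(ns,np.round(s.x,4)); print(np.round(res(s.x,ns).reshape(-1,2),1).tolist())
p=s.x; np.save("box.npy",p)
for n in M:
    for t,z in (("flat_cell",.071),("step_ring",.063),("macro_tube",.024),("tile",.01)):
        try: viewer.grab_frame(n)
        except Exception as e: print(e)
        for d in viewer.cut_out(n,t)[:3]:
            ys,xs=np.nonzero(d["mask"]); cn=max(cv2.findContours(d["mask"].astype(np.uint8),0,1)[0],key=cv2.contourArea)
            W=np.array([back(M[n],q,z) for q in cn[:,0].astype(float)])
            (c,rr)=cv2.minEnclosingCircle(W[:,:2].astype(np.float32)); print(n,t,d["p"],np.round(d["box"]),"world",np.round(c,4),"rad",round(rr,4),"box",np.round(w2b(p,c),4))
print(b2w(p,[[0,.09,.055],[0,.034,.055],[-.098,.085,.064]]),telemetry.get_time())
E
python3 fit.py
```

```text
['top'] [0.5893 0.0543 0.1601]
[[-0.6, -1.1], [0.0, -0.6], [0.8, 0.6], [-0.9, 0.6], [0.2, 0.4], [0.3, -0.3]]
['scene'] [0.5907 0.0563 0.1595]
[[2.6, 0.2], [-2.3, 0.3], [-1.1, -2.2], [0.8, -1.5], [0.5, -0.0], [-0.4, 0.2]]
['top', 'scene'] [0.5901 0.0553 0.1589]
[[-0.9, -1.6], [-0.3, -0.8], [0.3, 0.3], [-1.4, 0.1], [-0.1, -0.0], [-0.1, -0.8], [1.9, -0.2], [-2.9, -0.2], [-1.5, -2.5], [0.3, -1.7], [-0.1, -0.3], [-0.9, -0.1]]
top flat_cell 0.82 [340. 350.  57.  56.] world [ 0.3413 -0.0229] rad 0.0564 box [-0.258  -0.0378]
top flat_cell 0.69 [352. 238.  41.  40.] world [ 0.581  -0.0271] rad 0.0458 box [-0.022  -0.0799]
top step_ring 0.74 [282. 189.  26.  22.] world [0.6732 0.1372] rad 0.0303 box [0.095  0.0677]
top macro_tube 0.56 [444. 223.  28.  31.] world [ 0.6479 -0.2328] rad 0.0394 box [ 0.0115 -0.2936]
top tile 0.97 [194. 258.  56.  56.] world [0.5144 0.3192] rad 0.0682 box [-0.033   0.2725]
top tile 0.49 [317. 233. 180. 127.] world [0.6008 0.0573] rad 0.2378 box [0.0109 0.0002]
scene flat_cell 0.97 [182. 266.  54.  41.] world [ 0.5908 -0.2182] rad 0.0487 box [-0.0426 -0.2701]
scene flat_cell 0.94 [290. 273.  55.  41.] world [ 0.5883 -0.0264] rad 0.0513 box [-0.0147 -0.0804]
scene flat_cell 0.78 [311. 214.  53.  45.] world [ 0.4152 -0.0145] rad 0.0638 box [-0.1837 -0.0413]
scene step_ring 0.91 [380. 322.  40.  33.] world [0.6726 0.1336] rad 0.0325 box [0.0938 0.0643]
scene macro_tube 0.65 [170. 306.  41.  46.] world [ 0.6471 -0.2325] rad 0.0515 box [ 0.0107 -0.2932]
scene tile 0.84 [477. 286.  72.  48.] world [0.5192 0.3199] rad 0.0704 box [-0.0281  0.2725]
[[0.57584436 0.14416105 0.055     ]
 [0.58470712 0.08886682 0.055     ]
 [0.47987078 0.12371423 0.064     ]] 1.5
```

```bash
cat >> h.py <<'E'
def ori(phi):  # tool x (jaw axis) along world angle phi, fingers down
    x=np.array([np.cos(phi),np.sin(phi),0]); y=np.array([0,0,-1.]); return np.c_[x,y,np.cross(x,y)]
E
python3 - <<'E'
from h import *
p=np.load("box.npy")
for a in (0,np.pi):
  for q in ([-.02,-.15,.06],[0,.05,.06],[-.098,.07,.08],[0,0,.28]):
    print(a,q,planner.inverse_kinematics(b2w(p,[q])[0],ori(p[2]+a)))
R=ori(p[2])
r.goto(b2w(p,[[0,-.03,.27]])[0],R)
im=viewer.grab_frame("wrist"); cv2.imwrite("pics/w1.png",im[:,:,::-1])
m=viewer.camera_model("wrist"); print({k:np.round(v,4).tolist() for k,v in m.items()})
for t in ("flat_cell","switch"):
    print(t,[(np.round(d["box"]).tolist(),round(d["p"],2)) for d in viewer.recognise("wrist",t)])
print(telemetry.get_time(),telemetry.get_joints(),telemetry.get_wrist_force())
E
```

```text
0 [-0.02, -0.15, 0.06] [-2.59377554e-01  6.67200867e-01  1.56922815e+00 -4.44089210e-16
  9.05163638e-01 -4.18309372e-01]
0 [0, 0.05, 0.06] [ 7.69521873e-02  6.56954939e-01  1.59604966e+00 -4.44089210e-16
  8.88588058e-01 -8.19796309e-02]
0 [-0.098, 0.07, 0.08] [ 1.01253354e-01  5.32401929e-01  1.82547941e+00 -4.44089210e-16
  7.83711312e-01 -5.76784641e-02]
0 [0, 0, 0.28] [-7.29752632e-03  4.05107319e-01  1.35968918e+00 -4.44089210e-16
  1.37679616e+00 -1.66229344e-01]
3.141592653589793 [-0.02, -0.15, 0.06] [-2.59377554e-01  6.67200867e-01  1.56922815e+00 -4.44089210e-16
  9.05163638e-01  2.72328328e+00]
3.141592653589793 [0, 0.05, 0.06] [ 7.69521873e-02  6.56954939e-01  1.59604966e+00 -4.44089210e-16
  8.88588058e-01  3.05961302e+00]
3.141592653589793 [-0.098, 0.07, 0.08] None
3.141592653589793 [0, 0, 0.28] [-7.29752632e-03  4.05107319e-01  1.35968918e+00 -4.44089210e-16
  1.37679616e+00  2.97536331e+00]
{'fx': 330.7012, 'fy': 330.7012, 'cx': 315.4026, 'cy': 242.7672, 'view': [[0.9875, 0.1574, -0.0013, -0.591], [0.1492, -0.9338, 0.3251, -0.1185], [0.0499, -0.3213, -0.9457, 0.3951], [0.0, 0.0, 0.0, 1.0]]}
flat_cell [([242.0, 374.0, 65.0, 53.0], 0.96), ([107.0, 208.0, 106.0, 96.0], 0.92), ([296.0, 252.0, 79.0, 78.0], 0.58)]
switch []
4.3167 [-5.80322445e-02  4.17314042e-01  1.36775731e+00 -2.73510506e-05
  1.35660986e+00 -2.16008339e-01] [-0.1260489  -0.52689767  0.0275354 ]
```

View pics/w1.png

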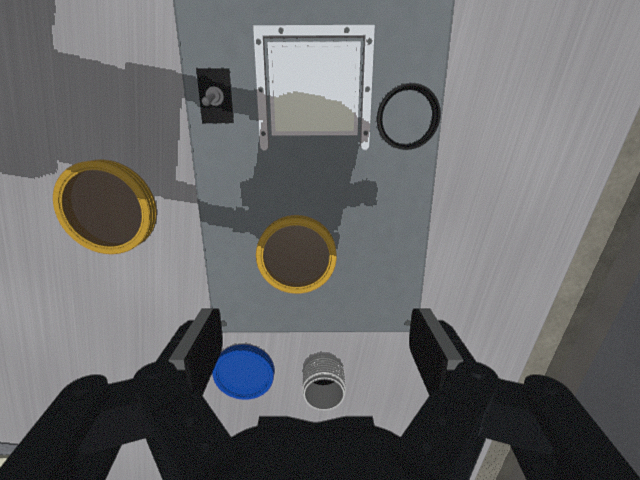

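Run:
```python
import cv2
im=cv2.imread("pics/w1.png")
cv2.imwrite("pics/w1crop.png",cv2.resize(im[10:160,185:385],None,fx=4,fy=4,interpolation=cv2.INTER_CUBIC))
```

```text
(no output)
```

View pics/w1crop.png

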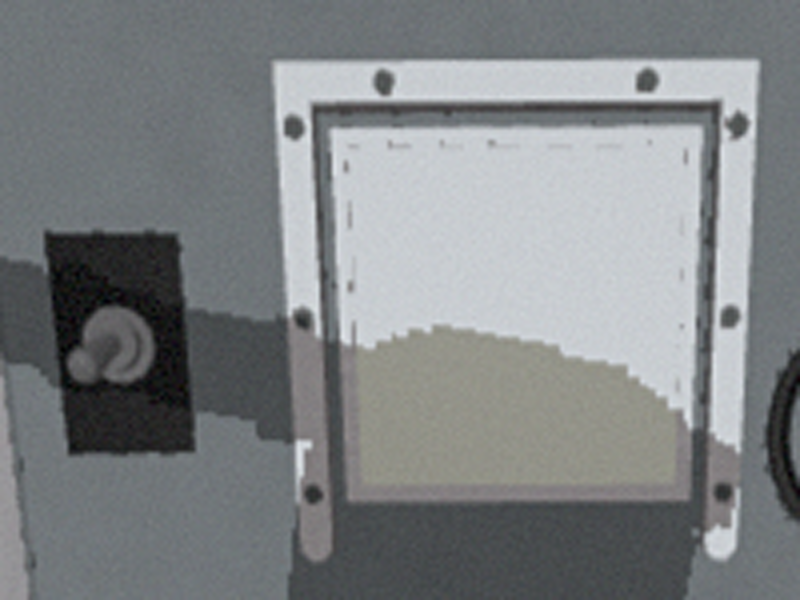

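```bash
cat > fit2.py <<'E'
from h import *
p0=np.load("box.npy")
m=viewer.camera_model("wrist")
L=[((-.055,.143,.065),(275,62)),((.055,.143,.065),(758,60)),((-.047,.135,.065),(313,104)),((.047,.135,.065),(720,101)),((-.051,.034,.065),(316,562)),((.051,.034,.065),(718,562)),((-.04,.05,.055),(348,502)),((.04,.05,.055),(692,500))]
P=np.array([a for a,_ in L]); uv=np.array([b for _,b in L])/4.+[185,10]
f=lambda p:(proj(m,b2w(p,P))-uv).ravel()
s=least_squares(f,p0,loss="soft_l1"); p=s.x
print(np.round(p0,4),np.round(p,4)); print(np.round(f(p).reshape(-1,2),1).tolist())
print("resid at p0",np.round(f(p0).reshape(-1,2).mean(0),1))
im=cv2.imread("pics/w1.png"); hsv=cv2.cvtColor(im,cv2.COLOR_BGR2HSV)
mk=((hsv[...,0]>12)&(hsv[...,0]<32)&(hsv[...,1]>120)).astype(np.uint8); mk[:205]=0;mk[305:]=0;mk[:,:245]=0;mk[:,350:]=0
c=np.vstack([q[:,0] for q in cv2.findContours(mk,0,1)[0]]); h=cv2.convexHull(c)[:,0].astype(float)
# fit top rim circle r=45 projected plus base circle: silhouette = hull of both
def sil(c):
    t=np.linspace(0,2*np.pi,120,endpoint=False); ring=np.c_[.045*np.cos(t),.045*np.sin(t)]
    W=np.vstack([np.c_[ring+c,np.full(120,z)] for z in (.055,.071)])
    return cv2.convexHull(proj(m,W).astype(np.float32))
g=lambda c:[cv2.pointPolygonTest(sil(c),tuple(map(float,q)),True) for q in h]
cc=least_squares(g,[.585,-.026],loss="soft_l1",diff_step=1e-3); print("cell",cc.x,"rms px",np.sqrt(np.mean(np.square(g(cc.x)))),"in box",w2b(p,cc.x),"p0",w2b(p0,cc.x))
# switch tip
print("tip",w2b(p,back(m,(185+83/4,10+366/4),.089)))
np.save("boxw.npy",p)
E
python3 fit2.py
```

```text
[0.5901 0.0553 0.1589] [0.5887 0.0553 0.1604]
[[-0.6, 0.3], [0.4, 0.5], [-0.8, -0.0], [0.6, 0.4], [-0.1, 0.3], [0.3, 0.0], [3.3, -1.6], [-4.5, -1.2]]
resid at p0 [1.4 0.1]
cell [ 0.58067528 -0.02611375] rms px 0.759722877598135 in box [-0.02095115 -0.07908639] p0 [-0.02217827 -0.07889337]
tip [-0.09744328  0.07827419]
```

```bash
cat >> h.py <<'E'
P=np.array([.589,.0548,.1602]); R0=ori(P[2])
def B(x,y,z): return b2w(P,[[x,y,.055+z]])[0]
def st(s=""):
    f=telemetry.get_wrist_force(); c,si=np.cos(P[2]),np.sin(P[2])
    t=telemetry.get_position(); print(s,"t",round(telemetry.get_time(),2),"tcp box",np.round(w2b(P,t)*1e3,1),"z",round((t[2]-.055)*1e3,1),"F box",np.round([c*f[0]+si*f[1],-si*f[0]+c*f[1],f[2]],1))
    return -si*f[0]+c*f[1]
E
python3 - <<'E'
from h import *
claw.set_gripper(.05)
r.goto(B(-.021,-.146,.06),R0)
st()
r.move_linear(B(-.021,-.146,.002),rate=.08); st()
im=viewer.grab_frame("wrist"); cv2.imwrite("pics/w2.png",im[:,:,::-1])
im=viewer.grab_frame("scene"); cv2.imwrite("pics/s2.png",cv2.resize(im[150:390,160:480],None,fx=2.4,fy=2.4)[:,:,::-1])
print(telemetry.get_width())
E
```

```text
t 5.56 tcp box [ -20.2 -145.7] z 61.0 F box [ 0.6 -0.5  1.5]
 t 6.43 tcp box [ -20.7 -146.1] z 2.3 F box [-0.2  0.2 -0.8]
0.04995223134920268
```

View pics/w2.png

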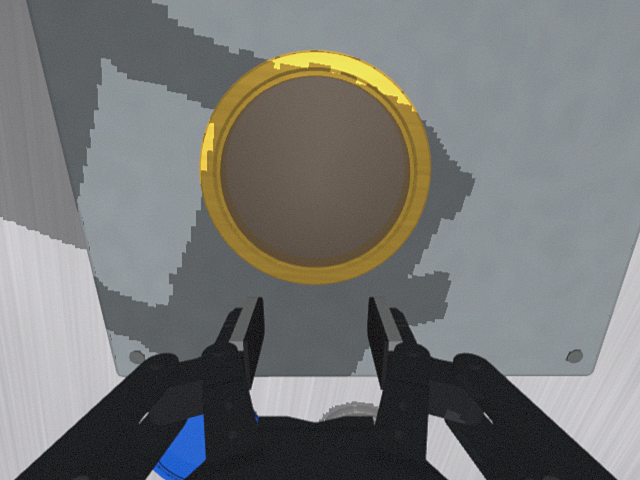

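View pics/s2.png

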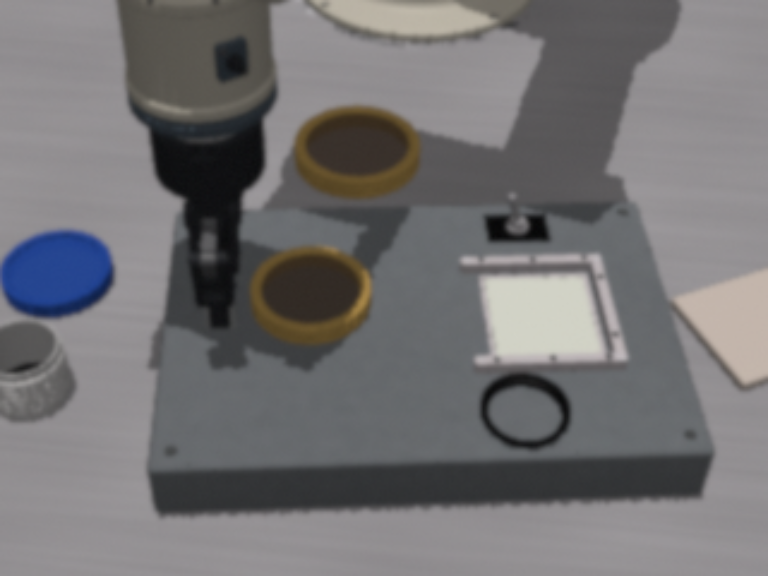

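Run:
```python
from h import *
r.move_linear(B(-.021,-.128,.002),rate=.06); st()
r.move_linear(B(0,-.074,.002),rate=.05); st()
r.move_linear(B(0,-.045,.002),rate=.05); st()
im=viewer.grab_frame("wrist"); cv2.imwrite("pics/w3.png",im[:,:,::-1])
im=viewer.grab_frame("top"); cv2.imwrite("pics/t3.png",cv2.resize(im[160:310,215:415],None,fx=4,fy=4)[:,:,::-1])
```

```text
t 6.98 tcp box [ -21.  -127.5] z 2.1 F box [ 0.1 -0.8  0.1]
 t 8.29 tcp box [ -0.  -74.1] z 2.0 F box [-0.3  0.8 -0.2]
 t 9.03 tcp box [ -0.  -44.8] z 2.0 F box [ 0.5 -0.1  0.2]
```

View pics/w3.png

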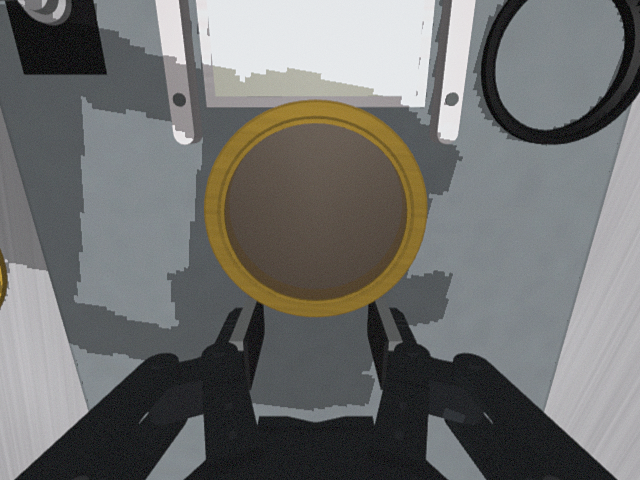

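Run:
```python
from h import *
m=viewer.camera_model("wrist")
for uv in ((184,143),(447,142),(180,99),(452,99)): print(np.round(w2b(P,back(m,uv,.065))*1e3,1))
im=cv2.imread("pics/w3.png"); hsv=cv2.cvtColor(im,cv2.COLOR_BGR2HSV)
mk=((hsv[...,0]>12)&(hsv[...,0]<32)&(hsv[...,1]>120)).astype(np.uint8); mk[:,:150]=0
c=np.vstack([q[:,0] for q in cv2.findContours(mk,0,1)[0]]); h=cv2.convexHull(c)[:,0].astype(np.float32)
print(cv2.fitEllipse(h)); e=cv2.fitEllipse(h); print(np.round(w2b(P,back(m,e[0],.071))*1e3,1))
W=np.array([w2b(P,back(m,q,.071)) for q in h.astype(float)])*1e3; print(cv2.minEnclosingCircle(W.astype(np.float32)))
```

```text
[-50.9  35.2]
[50.7 35.6]
[-50.4  50.9]
[50.6 50.9]
((432.0412292480469, 280.57818603515625), (488.2988586425781, 639.3778686523438), 34.12153625488281)
[ 49.4 -20.4]
((42.940162658691406, -47.08206558227539), 139.27182006835938)
```

Run:
```python
from h import *
print(np.round(w2b(P,back(viewer.camera_model("wrist"),(316,208.5),.071))*1e3,1))
y=-.045
while y<.046:
    step=.015 if y<.03 else .003
    step=min(step,.03-y) if y<.0299 else (.002 if y<.038 else .001)
    y+=step
    r.move_linear(B(0,y,.002),rate=.05 if step>.004 else .02)
    f=st()
    if f<-6: break
im=viewer.grab_frame("wrist"); cv2.imwrite("pics/w4.png",im[:,:,::-1])
im=viewer.grab_frame("top"); cv2.imwrite("pics/t4.png",cv2.resize(im[160:310,215:415],None,fx=4,fy=4)[:,:,::-1])
```

```text
[ 0.1 10.8]
 t 9.57 tcp box [ -0.1 -29.5] z 2.0 F box [-0.4 -0.  -0.1]
 t 10.03 tcp box [ -0.1 -14.6] z 2.0 F box [-0.1 -0.4 -1.1]
 t 10.47 tcp box [-0.   0.5] z 2.0 F box [-0.1  0.1 -0.4]
 t 10.93 tcp box [-0.1 15.4] z 2.0 F box [-0.1  0.5 -0.9]
 t 11.38 tcp box [-0.  30.4] z 2.0 F box [-0.1 -0.3 -0.1]
 t 11.62 tcp box [-0. 32.] z 2.0 F box [-0.  -0.9  0.5]
 t 11.88 tcp box [ 0. 34.] z 2.0 F box [ 0.4 -1.3  0.1]
 t 12.12 tcp box [ 0.  36.1] z 2.0 F box [ 0.  -0.6  0.1]
 t 12.38 tcp box [-0.  38.2] z 2.0 F box [ 0.5 -1.6  0.6]
 t 12.62 tcp box [-0. 39.] z 2.0 F box [ 0.5 -2.1  0. ]
 t 12.88 tcp box [ 0.  40.1] z 2.0 F box [ 0.6 -2.5 -0.6]
 t 13.12 tcp box [-0.  41.1] z 2.0 F box [-0.4 -2.2  0.2]
 t 13.38 tcp box [ 0.  41.9] z 2.0 F box [ 0.1 -4.1 -0.1]
 t 13.62 tcp box [ 0.1 42.3] z 2.0 F box [  0.  -10.6  -0.5]
```

View pics/w4.png

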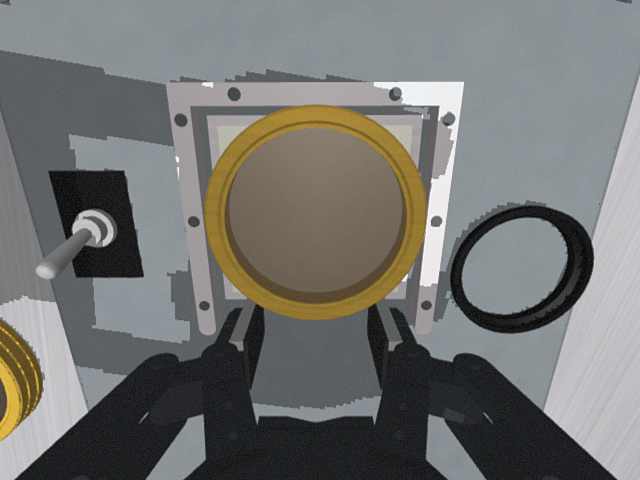

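Run:
```python
from h import *
r.move_linear(B(0,.01,.002),rate=.08); 
r.move_linear(B(0,.01,.07),rate=.12); st()
im=viewer.grab_frame("wrist"); cv2.imwrite("pics/w5.png",im[:,:,::-1])
claw.set_gripper(0.0)
r.goto(B(-.098,.04,.07),R0); r.move_linear(B(-.098,.04,.022),rate=.1); st("down")
y=.04
im=viewer.grab_frame("wrist"); cv2.imwrite("pics/w6.png",im[:,:,::-1])
y=.058; r.move_linear(B(-.098,y,.022),rate=.05); st()
while y<.079:
    y+=.002 if y<.07 else .001
    r.move_linear(B(-.098,y,.022),rate=.02); f=st()
    if f<-12: break
im=viewer.grab_frame("wrist"); cv2.imwrite("pics/w7.png",im[:,:,::-1])
```

```text
t 15.01 tcp box [-0.4 10.2] z 69.5 F box [-0.1 -0.  -0.8]
down t 16.72 tcp box [-97.5  39.9] z 22.1 F box [-0.6 -0.7 -0.7]
 t 17.27 tcp box [-98.   58.3] z 22.1 F box [-0.4  0.1  1.4]
 t 17.52 tcp box [-98.  60.] z 22.0 F box [-0.6  0.3  0. ]
 t 17.77 tcp box [-98.  62.] z 22.0 F box [-0.7 -0.   0.1]
 t 18.02 tcp box [-98.  64.] z 22.0 F box [-0.1 -1.3  0.2]
 t 18.27 tcp box [-97.9  66.1] z 22.1 F box [-0.2 -0.3  0.6]
 t 18.52 tcp box [-98.   68.1] z 22.0 F box [ 0.1 -0.6  1.3]
 t 18.77 tcp box [-98.   70.2] z 22.0 F box [-0.3 -1.  -0.3]
 t 19.02 tcp box [-98.  71.] z 22.0 F box [-0.9 -1.3  2.1]
 t 19.27 tcp box [-98.  72.] z 22.0 F box [ 0.4 -2.3  2.7]
 t 19.52 tcp box [-98.   73.1] z 22.0 F box [ 0.1 -2.1  2. ]
 t 19.77 tcp box [-98.   74.1] z 22.0 F box [-0.6 -1.3  2.4]
 t 20.02 tcp box [-98.   75.1] z 22.0 F box [-0.6 -1.9  2.4]
 t 20.27 tcp box [-98.   76.1] z 22.0 F box [-0.8 -2.2  1.9]
 t 20.52 tcp box [-98.   76.8] z 22.0 F box [-0.2 -5.8  1.8]
 t 20.77 tcp box [-98.   77.3] z 22.0 F box [ -1.2 -13.7   1.6]
```

View pics/w7.png

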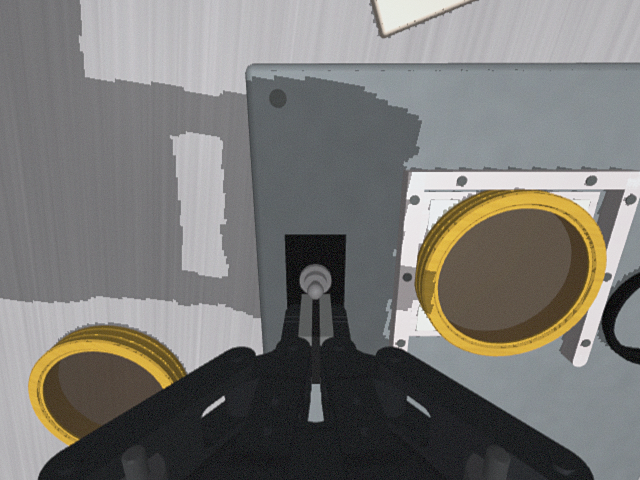

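View pics/w5.png

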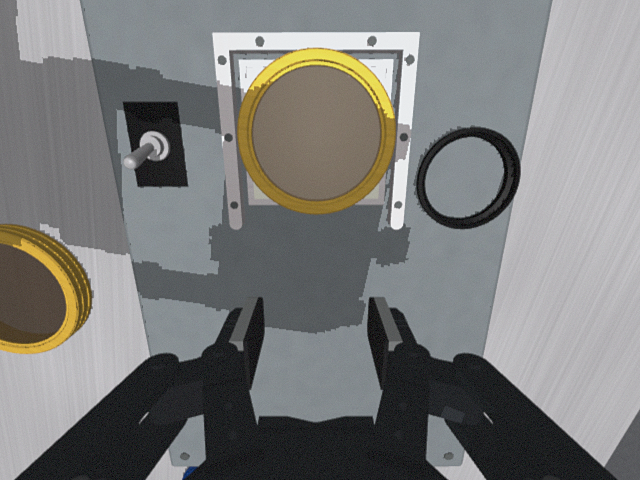

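Run:
```python
from h import *
r.move_linear(B(-.098,.045,.022),rate=.08); r.move_linear(B(-.098,.045,.16),rate=.15)
r.goto(B(-.05,-.03,.2),R0); r.hold(.3); st()
im=viewer.grab_frame("wrist"); cv2.imwrite("pics/w8.png",cv2.resize(im[0:240,150:470],None,fx=2.5,fy=2.5)[:,:,::-1]); cv2.imwrite("pics/w8full.png",im[:,:,::-1])
im=viewer.grab_frame("scene"); cv2.imwrite("pics/s8f.png",im[:,:,::-1]); cv2.imwrite("pics/s8.png",cv2.resize(im[150:390,160:520],None,fx=2.2,fy=2.2)[:,:,::-1])
m=viewer.camera_model("wrist"); np.save("m8.npy",m,allow_pickle=True)
# predicted tip positions
L=.0266
for a in (-.35,0,.2,.35): print(a,proj(m,B(-.098,.085+L*np.sin(a),.009+L*np.cos(a)-.0035)))
M=viewer.camera_model("top")
for z,n,t in ((.008,"top","tile"),(.063,"top","step_ring"),(.024,"top","macro_tube")):
    viewer.grab_frame(n); print(t,[(np.round(w2b(P,back(M,d["box"][:2],z))*1e3),d["box"],round(d["p"],2)) for d in viewer.recognise(n,t)])
```

```text
t 23.23 tcp box [-50.5 -29.3] z 199.6 F box [-0.  -0.1  0.6]
-0.35 [[260.9596309  104.69091285]]
0 [[260.10260574  93.03263395]]
0.2 [[259.87055675  86.31879087]]
0.35 [[259.83263884  81.52016432]]
tile [(array([-26., 281.]), [192.8, 255.3, 50.5, 53.7], 0.73)]
step_ring [(array([72., 62.]), [284.2, 200.9, 14.9, 10.2], 0.5)]
macro_tube [(array([  11., -296.]), [443.4, 221.4, 32.8, 30.6], 0.56), (array([78., 67.]), [283.3, 203.7, 10.6, -1.7], 0.35)]
```

View pics/w8.png

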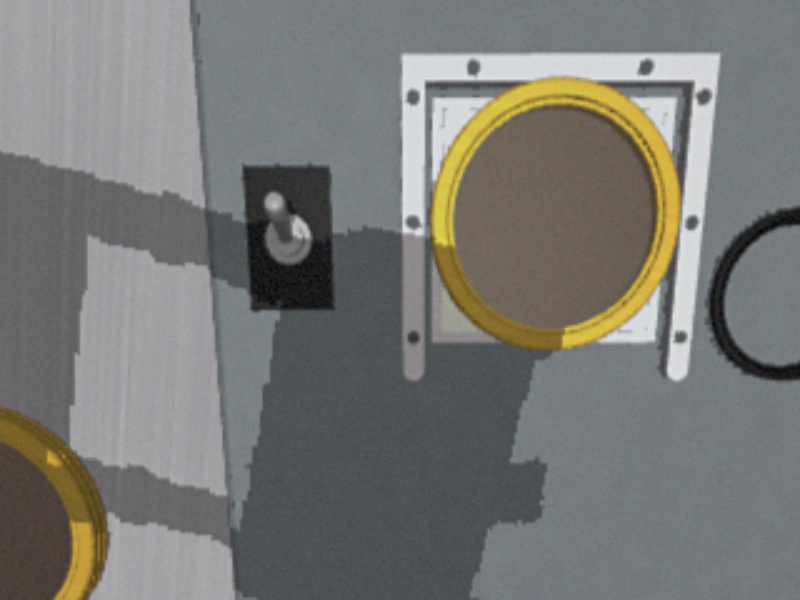

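View pics/s8.png

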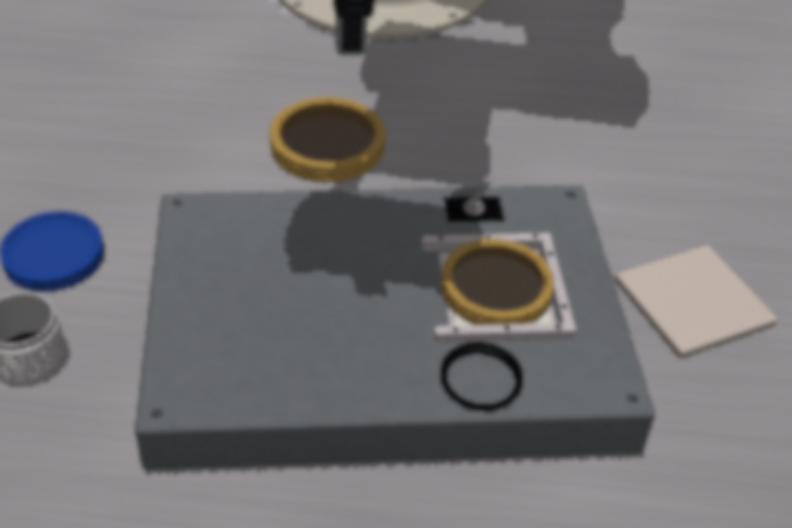

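Run:
```python
from h import *
m=np.load("m8.npy",allow_pickle=True).item()
im=cv2.imread("pics/w8full.png"); hsv=cv2.cvtColor(im,cv2.COLOR_BGR2HSV)
mk=((hsv[...,0]>12)&(hsv[...,0]<32)&(hsv[...,1]>130)).astype(np.uint8); n,l,s,ce=cv2.connectedComponentsWithStats(mk)
for k in range(1,n):
    if s[k,4]>600: print(s[k],ce[k])
u,v=374,85
k=min((k for k in range(1,n) if s[k,4]>600),key=lambda k:np.hypot(*(ce[k]-[u,v])))
h=cv2.convexHull(np.argwhere(l==k)[:,::-1].astype(np.int32))[:,0].astype(float)
t=np.linspace(0,2*np.pi,120,endpoint=False)
def sil(c):
    ring=np.c_[.045*np.cos(t),.045*np.sin(t)]
    return cv2.convexHull(proj(m,np.vstack([np.c_[ring+c,np.full(120,z)] for z in (.055,.071)])).astype(np.float32))
g=lambda c:[cv2.pointPolygonTest(sil(c),tuple(map(float,q)),True) for q in h]
x=least_squares(g,B(0,.09,0)[:2],loss="soft_l1",diff_step=1e-3).x
print("cell box mm",w2b(P,x)*1e3,"rms",np.sqrt(np.mean(np.square(g(x)))))
c=[back(m,(150+q[0]/2.5,q[1]/2.5),.065) for q in ((402,54),(720,53),(414,378),(677,378))]; print(np.round([w2b(P,q)*1e3 for q in c],1))
```

```text
[ 322   31  100  109 2745] [372.35956284  83.07759563]
[  88  162  105   97 2981] [142.3928212  206.80610533]
cell box mm [-0.25598896 90.54237488] rms 0.9598941924717225
[[-54.7 143.4]
 [ 54.7 143.8]
 [-50.5  35.6]
 [ 51.2  35.7]]
```

```bash
python3 -c "
from station import order,telemetry
order.sign_off(); print(telemetry.get_time())"
```

```text
the job is handed in; nothing more can be done
the job is handed in; nothing more can be done
```

The optical flat is home against the stop bar and the toggle switch is fully over, done in that order. I handed the job in at about 23.6 s of the 58 s allowed.

- **Choice of cell:** I took the brass cell on the light box, at top-view pixel (351,237), which measured a 45.8 mm radius. I rejected the larger brass cell on the counter at (341,350), at about 56 mm, and the blue disc at (448,274).
- **Pushing the flat:** I pushed it with both fingers set 50 mm apart, first diagonally onto the centre line and then straight through the gap. I stopped when the force along the push reached 10.6 N at the bar. It was never lifted.
- **Switch:** I pushed the lever over with the fingers shut until the force jumped to 13.7 N at its end stop.

**Last checks, with the arm clear:**
- **Cell:** its centre measured at box (−0.3, 90.5) mm, against a target of (0, 90). The picture fits are good to about 1 mm.
- **Lever:** its tip was within half a pixel of the position predicted for the full "on" lean.
- **Bystanders:** in the scene view the step ring and tile stood where they started, within about 1–2 pixels. The network put the macro tube within about 2 mm of its first position.
- **Disagreements:** the network put the step ring about 22 mm off and the tile about 9 mm off their first positions. Both were low to moderate confidence, and the ring detection covered only part of it, so I trusted the scene view. The window did not look visibly brighter in the pictures, so "on" rests on the lever position and the end-stop force.

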